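Light the tabletop fire trough: lid aside, gas dial held at the lighting position

ROBOT

A 6-joint arm with a two-finger parallel gripper is mounted at the origin on the work surface. World frame = base frame: x ahead of the robot, y to its left, z up, the work surface at z = 0. Lengths are in m, angles in rad, forces in N, time in s.
With the tool pointing down it reaches from about 0.325 to 1 m from the base axis. Payload 5.1 kg.
Tool frame: the origin (TCP) lies on the centre line of the jaws, within the pads' length; the fingertips stand 22 mm ahead of it and the grasp point (between the pads) lies 3 mm ahead of it; z points along the fingers, y is the line along which they close (so a half turn about z gives the same grasp; the last joint's range is limited). The gripper opens to 85 mm and grips with 20 to 120 N. Pads are 22 mm wide; open, the fingers measure 114 mm over their backs; the gripper's body (76 mm by 85 mm) begins 54 mm behind the grasp point. The pads swing forward as they close: fully open they stand 13 mm farther back than shut.
Start: joints at [1.18, 0.124, 1.65, -0, 1.367, -0.083], TCP at [0.197, 0.619, 0.253] pointing down, gripper open.
Joint ranges: [-2.61, 2.61], [-1.02, 2.33], [0.03, 2.71], [-1.35, 4.49], [0.32, 2.68], [-2.91, 2.91]. Speed limits (rad/s): [2.57, 2.57, 3.14, 3.14, 3.14, 3.14].

INTERFACE

Orientations are given as a rotation vector (axis times angle).
In Python, from bench import bot gives the robot as it stands. The module is installed in compiled form; this text tells all that it offers.
- The arm moves only by the tool move_arm, never from a script. Its argument "deltas" is a list of rows, each an object of numbers: "fingers": the finger opening in m, from 0 to 0.0854; "x", "y", "z": the shift along the tool's x, y, z in m; "rx", "ry", "rz": the turn, a rotation vector about the tool's x, y, z in rad. In form: [{"fingers": .., "x": .., "y": .., "z": .., "rx": .., "ry": .., "rz": ..}, ...]. A call has exactly 8 rows; each row shifts and turns the commanded pose from where the row before left it, along the tool's axes as they then stand; what a row does not reach is not made up. A row lasts 1/10 s, in which the tool goes at most 50 mm and 8.59 degrees, less where a joint would pass 70% of its speed; a pose out of reach is approached as far as the arm can. A call with a gripper value outside its range is refused whole. The fingers move at their own pace and stop on an object; "grip_force" is the grip in N (left out, the last holds). Time passes only in rows, so rows that do not move let the fingers close, or fill a call up. It gives the time, the measured TCP pose, the force, the opening and the grip force at its end, in the units of the state.
- bot.observe(): the state, without advancing time (a new reading comes with each control period).
- bot.capture(name): name is "side" or "top" or "wrist"; returns a dict with "img" (480x640x3 uint8, blue, green, red), "depth" (480x640 float32, m along the optical axis (not along the pixel's ray), 0 where there is no reading), "mtx" (3x3 intrinsics, pixels), "xyz" and "orientation" of the camera in the world. Camera axes: x right, y down, z forward; pixel columns grow to the right and rows downward; lengths in m; the calibration is good to about 2 mm. The wrist camera is an equidistant fisheye: a pixel r from the principal point sees the ray r / f radians off the axis. A picture is of the moment at which its call begins.
- bot.sign_off(): hands the job in; it is judged then, once.
The state is a dict: "time_s": time; "joint_pos": joint angles; "joint_velocities": joint speeds; "joint_torque": joint torques, N m; "position": TCP position; "tcp_rot": TCP orientation; "force": force on the tool from outside, world axes, zero at the start; "wrist_torque": the same for the moment, N m; "width": opening from 0.0 (shut) to 1.0 (fully open); "gripper_force": force on a finger pad.
Only numpy, scipy, OpenCV 4.12 (cv2) and the standard library are available. Lean on these libraries where they do the work, as an engineer would, in place of code of your own. Each camera call takes 0.05 s, during which the arm holds its last target. There are 200 camera calls.

TASK

Light the gas fire trough on the glass table: lift the round steel lid with the black knob off its burner and lay it down gently, flat and released, on the middle of the round woven placemat; keep the gas off while the lid is still over the burner, and leave the mug and the tray where they are. Then turn the trough's black gas dial counter-clockwise past its first two clicks to the third, the lighting position at the end of its travel, where it springs back if let go. Hold it there against its spring: the job finishes while you are still holding the dial at the third click.

Things in the scene. Friction and masses are not known exactly. Their poses are not given: they have to be found in the camera images.
- fire_trough: Tabletop gas fire trough, grey cast housing 220 (x) x 360 (y) x 105 mm high, fixed to the table. Origin: centre of its underside, on the table. Round burner pan in its top, centred at (0, +55) mm in its frame; steel control plate 110 x 82 mm centred at (0, -125) mm, its upper face 107 mm above the table, with the gas dial on it. The frame is upright and turned about the vertical only.
- pan_rim (a point): Centre of the burner pan's mouth, at the level of the trough's top face (105 mm above the table). The pan is 166 mm wide and 34 mm deep.
- lid: Loose steel burner lid, about 0.4 kg, lying on the pan at the start: a disc 190 mm across and 4 mm thick with a locating ring underneath (150 mm across, 8 mm deep, which hangs in the pan with about 8 mm play all round, so lift it at least 15 mm straight up first) and a black round knob on top. Origin: centre of the underside of the locating ring; z up. Seated on the pan the origin is 97 mm above the table; lying on the placemat 4 mm. Round about its z axis.
- lid_knob (a point): Centre of the lid knob's head, on the lid's axis, 44 mm above the lid's origin. The head is an upright cylinder 32 mm across and 28 mm high (30 to 58 mm above the lid's origin) on a neck 16 mm across; the lid's top below it is 16 mm above the lid's origin.
- placemat: Round woven placemat, flat on the table, 250 mm across and 4 to 5 mm thick, fixed. Origin: centre of its underside, on the table. It and the trough lie on opposite sides, either way round.
- gas_dial (a joint): Dial angle, rad: 0 to 0.05 = off; grows counter-clockwise seen from above. Clicks at about 0.45 and 0.9, which hold; the third (lighting) is from 1.28 to the hard stop at 1.38, safe to lean on lightly. Spring and clicks resist with up to 0.18 N m before the second click, 0.28 N m (near 1.03) beyond it, 0.07 to 0.25 N m at the third; let go there, it springs back to the second (0.83 to 0.9).
- dial_grip (a point): On the dial's upright axis, 28 mm above the control plate's upper face, halfway up its finger bar; it turns with the dial. Its x axis runs along the bar (either end), z up; at joint value 0 the bar lies along the trough's x axis. The black bar is 50 mm long, 14 mm thick and 36 mm high, its top 41 mm above the plate; under it a round skirt 52 mm across, 5 mm high.
- mug: White mug, 82 mm across, 95 mm high, loose bystander; leave it. Origin: centre of its underside.
- tray: Bamboo tray 150 x 220 x 50 mm holding coasters and a pack of cards, loose bystander; leave it. Origin: centre of its underside.
Not all that is in view belongs to the job. Of the things shaped like the lid, the steel one is meant.

How it is judged:
By the outcome, as a careful person would: the job done as asked, in the order asked, and still so for the second after the job is handed in, while the arm keeps its last pose, push and grip.
It also fails if it takes over 64 s, if anything falls off the work surface, if the arm or the gripper's body presses on something with over 40 N, if the wrist force passes 120 N, or if a joint passes its speed limit or range.

## Working session

There is one attempt and no reset: what is moved stays moved. The work goes in short steps, Python scripts to look and compute and a tool call to move; the robot and the scene stay as the last step left them, time stands still between calls to the robot, and variables do not carry over. Pictures are saved under pics/ and viewed, at most 10 in all, crops included, and the job is handed in when it is done.

Besides the shell and the picture viewer there is one more tool, called after ">>>" as name(argument=value, ...) on one line, values as JSON. move_arm: Moves the arm, as the interface text tells. Its arguments: {"type":"object","properties":{"deltas":{"type":"array","items":{"type":"object","properties":{"fingers":{"type":"number"},"x":{"type":"number"},"y":{"type":"number"},"z":{"type":"number"},"rx":{"type":"number"},"ry":{"type":"number"},"rz":{"type":"number"}}}},"grip_force":{"type":"number"}},"required":["deltas"]}

```bash
mkdir -p pics
cat > h.py <<'E'
import numpy as np, cv2
from scipy.spatial.transform import Rotation as R
from bench import bot
def cam(n):
    c=bot.capture(n); o=np.array(c["orientation"],float)
    c["R"]=o if o.shape==(3,3) else (R.from_rotvec(o).as_matrix() if o.size==3 else R.from_quat(o).as_matrix())
    c["t"]=np.array(c["xyz"],float); return c
def ray(c,u,v,fish=False):
    K=c["mtx"]; a=np.array([(u-K[0,2])/K[0,0],(v-K[1,2])/K[1,1]])
    if fish:
        r=np.linalg.norm(a)+1e-12; d=np.r_[a/r*np.sin(r),np.cos(r)]
    else: d=np.r_[a,1]
    return c["R"]@d
def onplane(c,u,v,z,fish=False):
    d=ray(c,u,v,fish); return c["t"]+d*(z-c["t"][2])/d[2]
def bydepth(c,u,v):
    return c["t"]+ray(c,u,v)*c["depth"][int(v),int(u)]
E
python3 - <<'E'
from h import *
print(bot.observe())
for n in("top","side"):
    c=cam(n); cv2.imwrite(f"pics/{n}0.png",c["img"]); np.savez(f"{n}0.npz",**{k:c[k] for k in("img","depth","mtx","R","t")})
    print(n,c["t"],c["orientation"],c["R"].round(3).tolist(),c["mtx"].tolist())
E
```

```text
{'time_s': 0.0, 'joint_pos': array([ 1.18040282e+00,  1.24473869e-01,  1.65168411e+00,  1.27372587e-05,
        1.36750392e+00, -8.26242058e-02]), 'joint_velocities': array([ 0.00086462,  0.00080165, -0.00206151, -0.00016688, -0.00059819,
       -0.00179482]), 'joint_torque': array([ 2.33238396e-03, -4.23607349e+01, -3.65460312e+01,  3.13157773e-05,
        6.93092807e-03, -1.11306974e-05]), 'position': array([0.19672839, 0.61891508, 0.25206721]), 'tcp_rot': array([-0.48146471, -3.10397549,  0.0031548 ]), 'force': array([ 0.34159561, -0.00577922, -0.95899089]), 'wrist_torque': array([ 0.01497862, -0.0032685 , -0.03053055]), 'gripper_force': 0.0, 'width': 0.9990502933428581}
top [0.40896436 0.09879177 1.40657637] [-2.1572612   2.209051   -0.06378762] [[-0.023, -0.997, 0.067], [-1.0, 0.024, 0.008], [-0.009, -0.067, -0.998]] [[576.7255355441154, 0.0, 325.71536667406326], [0.0, 576.7255355441154, 243.1961780418682], [0.0, 0.0, 1.0]]
side [ 0.24761854 -1.08337111  1.07082185] [-2.23227003  0.22111262 -0.13538335] [[0.978, -0.112, 0.174], [-0.206, -0.61, 0.765], [0.021, -0.784, -0.62]] [[552.6934182460035, 0.0, 326.4270997339783], [0.0, 552.6934182460035, 247.7780825990769], [0.0, 0.0, 1.0]]
```

View pics/top0.png

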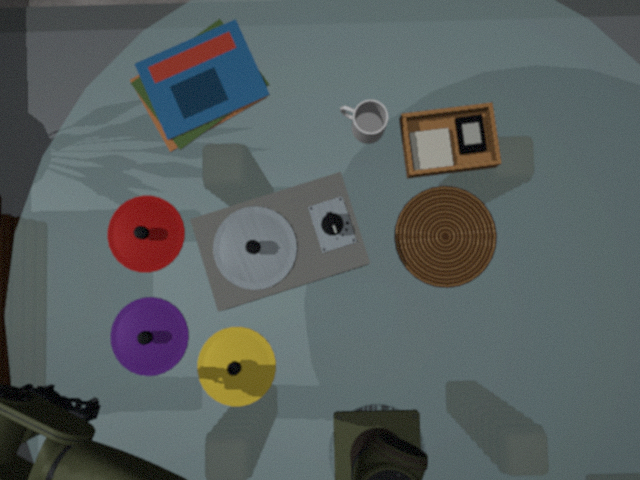

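View pics/side0.png

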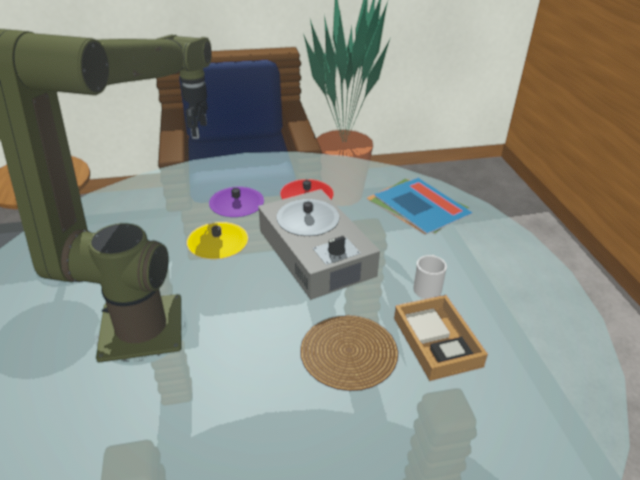

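Top view: candidates shaped like the lid are red (141,233), purple (145,337), yellow (234,368), and steel on the trough (253,247). I choose the steel one. The placemat is at (445,237), the dial at (332,224), the mug at (369,118) and the tray at (450,140). The side view agrees: steel knob (308,207), dial (337,245), mat (350,351).

Run:
```python
from h import *
c=dict(np.load("top0.npz")); s=dict(np.load("side0.npz"))
def blob(m,seed):
    n,l,st,ce=cv2.connectedComponentsWithStats(m.astype(np.uint8)); 
    k=l[seed[1],seed[0]]; return (l==k).astype(np.uint8),st[k],ce[k]
# mat: brown mask
for nm,cc,seed,box in(("top",c,(470,237),(380,185,510,300)),("side",s,(330,351),(290,310,400,395))):
    hsv=cv2.cvtColor(cc["img"],cv2.COLOR_BGR2HSV)
    m=((hsv[...,0]<25)&(hsv[...,1]>70)); k=np.zeros_like(m); x0,y0,x1,y1=box; k[y0:y1,x0:x1]=1; m&=k
    m=cv2.morphologyEx(m.astype(np.uint8),cv2.MORPH_CLOSE,np.ones((5,5)))
    ct=max(cv2.findContours(m,0,1)[0],key=cv2.contourArea)
    P=np.array([onplane(cc,*p[0],.0045) for p in ct]); (x,y),r=cv2.minEnclosingCircle(P[:,:2].astype(np.float32))
    print("mat",nm,x,y,2*r,cv2.fitEllipse(P[:,:2].astype(np.float32)))
# knobs: dark pixels
for nm,cc,kb,db in(("top",c,(240,235,266,260),(318,208,348,240)),("side",s,(298,198,318,218),(324,232,350,260))):
    g=cv2.cvtColor(cc["img"],cv2.COLOR_BGR2GRAY)
    for w,b,z in(("knob",kb,.097+.044),("dial",db,.135)):
        m=np.zeros_like(g); m[b[1]:b[3],b[0]:b[2]]=(g[b[1]:b[3],b[0]:b[2]]<50)
        ct=max(cv2.findContours(m,0,1)[0],key=cv2.contourArea); r=cv2.minAreaRect(ct); M=cv2.moments(ct); u,v=M["m10"]/M["m00"],M["m01"]/M["m00"]
        print(w,nm,(u,v),r,"onplane",onplane(cc,u,v,z),"depth",bydepth(cc,u,v))
# trough by depth: top at z .105
v,u=np.mgrid[150:330,170:390]; d=c["depth"][v,u]
K=c["mtx"]; Pc=np.stack([(u-K[0,2])/K[0,0]*d,(v-K[1,2])/K[1,1]*d,d],-1); Pw=Pc@c["R"].T+c["t"]
m=(abs(Pw[...,2]-.108)<.012); P=Pw[m][:,:2].astype(np.float32); print(m.sum(), cv2.minAreaRect(P)); 
g=P.mean(0);print(g)
print("table z",bydepth(c,300,400)[2])
cv2.imwrite("pics/crop.png",cv2.resize(np.hstack([c["img"][180:310,190:370],s["img"][180:310,250:430]]),None,fx=2.2,fy=2.2,interpolation=2))
```

```text
mat top 0.5137200951576233 -0.1810271143913269 0.2461065649986267 ((0.5136253833770752, -0.18132284283638), (0.24221986532211304, 0.24324116110801697), 95.02432250976562)
mat side 0.5170007944107056 -0.18516163527965546 0.24482442438602448 ((0.5168421268463135, -0.18594790995121002), (0.238911435008049, 0.24131599068641663), 105.69696044921875)
knob top (252.92083333333332, 246.54583333333332) ((253.0, 246.5), (11.0, 14.0), 90.0) onplane [0.49031047 0.2688774  0.141     ] depth [0.48966075 0.26751891 0.15110831]
dial top (331.8201911589008, 222.8327359617682) ((332.0, 223.5), (21.0, 20.0), 90.0) onplane [0.53911552 0.0939833  0.135     ] depth [0.53822336 0.09401626 0.14371641]Traceback (most recent call last):
  File "<stdin>", line 19, in <module>
ValueError: max() iterable argument is empty
```

Run:
```python
from h import *
c=dict(np.load("top0.npz")); s=dict(np.load("side0.npz"))
g=cv2.cvtColor(s["img"],cv2.COLOR_BGR2GRAY)
for w,b,z in(("knob",(298,198,318,218),.141),("dial",(324,232,350,260),.135)):
    m=np.zeros_like(g); m[b[1]:b[3],b[0]:b[2]]=(g[b[1]:b[3],b[0]:b[2]]<90)
    ct=max(cv2.findContours(m,0,1)[0],key=cv2.contourArea); M=cv2.moments(ct); u,v=M["m10"]/M["m00"],M["m01"]/M["m00"]
    print(w,(u,v),cv2.boundingRect(ct),"onplane",onplane(s,u,v,z))
v,u=np.mgrid[150:330,170:390]; d=c["depth"][v,u]
K=c["mtx"]; Pc=np.stack([(u-K[0,2])/K[0,0]*d,(v-K[1,2])/K[1,1]*d,d],-1); Pw=Pc@c["R"].T+c["t"]
m=(abs(Pw[...,2]-.108)<.012); P=Pw[m][:,:2].astype(np.float32)
r=cv2.minAreaRect(P); print(m.sum(),r)
print("table z",bydepth(c,300,400)[2])
cv2.imwrite("pics/crop.png",cv2.resize(np.hstack([c["img"][180:310,190:370],s["img"][180:310,250:430]]),None,fx=2.2,fy=2.2,interpolation=2))
```

```text
knob (307.5438596491228, 207.37426900584794) (304, 203, 8, 10) onplane [0.49311629 0.26400564 0.141     ]
dial (336.8474576271187, 246.81759483454397) (329, 237, 16, 19) onplane [0.53918342 0.0699349  0.135     ]
14976 ((0.5042135715484619, 0.21450600028038025), (0.22069822251796722, 0.36114051938056946), 16.23889923095703)
table z -0.005076495089668676
```

View pics/crop.png

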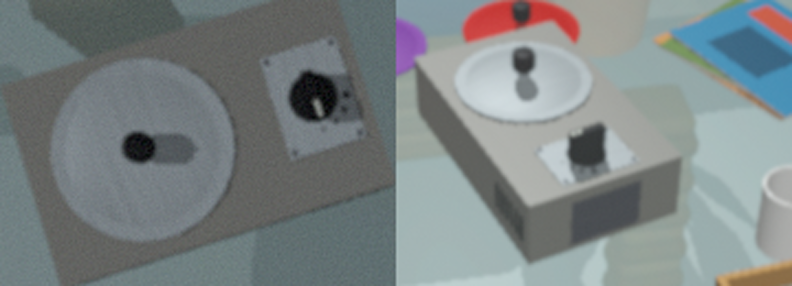

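The crop confirms the steel lid with its black knob at about (253,247) in the top view. The trough's yaw is about 16.2°, and the dial bar still lies along the trough's x axis, so the gas is off.

Now I move above the knob, then turn the tool.

>>> move_arm(deltas=[{"fingers": 0.085,"x": -0.0385,"y": -0.0247},{"fingers": 0.085,"x": -0.0385,"y": -0.0247},{"fingers": 0.085,"x": -0.0385,"y": -0.0247},{"fingers": 0.085,"x": -0.0385,"y": -0.0247},{"fingers": 0.085,"x": -0.0385,"y": -0.0247},{"fingers": 0.085,"x": -0.0385,"y": -0.0247},{"fingers": 0.085,"x": -0.0385,"y": -0.0247},{"fingers": 0.085,"x": -0.0385,"y": -0.0247}], grip_force=60)

```text
validation failed for argument at $.de...
```

>>> move_arm(deltas=[{"fingers": 0.085,"rz": 0.14},{"fingers": 0.085,"rz": 0.14},{"fingers": 0.085,"rz": 0.14},{"fingers": 0.085,"rz": 0.14},{"fingers": 0.085,"rz": 0.14},{"fingers": 0.085,"rz": 0.14},{"fingers": 0.085,"rz": 0.14},{"fingers": 0.085,"rz": 0.14}])

```text
validation failed for argument at $.de...
```

>>> move_arm(deltas=[{"fingers": 0.085,"rz": 0.14},{"fingers": 0.085,"rz": 0.14},{"fingers": 0.085,"rz": 0.14},{"fingers": 0.085,"rz": 0.14},{"fingers": 0.085,"rz": 0.14},{"fingers": 0.085,"rz": 0.14},{"fingers": 0.085,"rz": 0.14},{"fingers": 0.085,"rz": 0.14}])

```text
validation failed for argument at $.de...
```

>>> move_arm(deltas=[{"fingers": 0.085,"rz": 0.14},{"fingers": 0.085,"rz": 0.14},{"fingers": 0.085,"rz": 0.14},{"fingers": 0.085,"rz": 0.14},{"fingers": 0.085,"rz": 0.034},{"fingers": 0.085},{"fingers": 0.085},{"fingers": 0.085}])

```text
validation failed for argument at $.de...
```

Run:
```python
from h import *
o=bot.observe(); print(o["time_s"],o["position"],R.from_rotvec(o["tcp_rot"]).as_matrix().round(4).tolist(),o["joint_pos"])
c=cam("wrist"); cv2.imwrite("pics/w1.png",c["img"]); print(c["t"],c["R"].round(3).tolist(),c["mtx"].tolist())
np.savez("w1.npz",**{k:c[k] for k in("img","depth","mtx","R","t")})
```

```text
0.1 [0.19676941 0.61896074 0.25216849] [[-0.953, 0.303, -0.0007], [0.303, 0.953, -0.0018], [0.0001, -0.0019, -1.0]] [ 1.18038867e+00  1.24452176e-01  1.65153655e+00 -3.31690851e-05
  1.36752077e+00 -8.25930238e-02]
[0.11878342 0.64469753 0.37146601] [[0.303, 0.904, 0.303], [0.953, -0.286, -0.098], [-0.002, 0.318, -0.948]] [[371.64829954431775, 0.0, 321.1628600389922], [0.0, 371.64829954431775, 243.88825737868999], [0.0, 0.0, 1.0]]
```

View pics/w1.png

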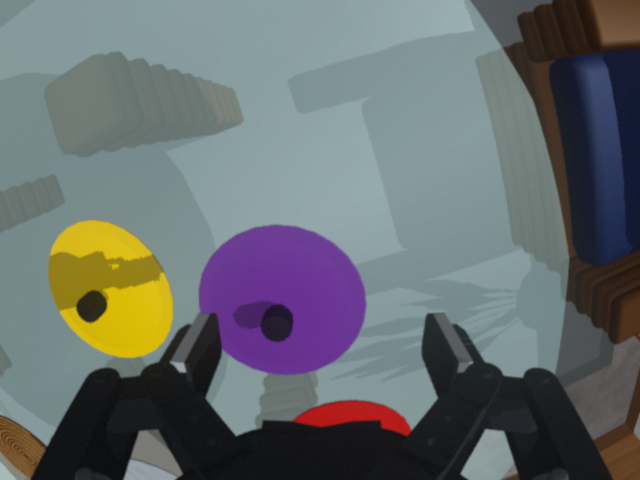

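The arm has not moved. The wrist view still shows the start, with the purple lid at (283,300) and the yellow one at (110,290). The rows were refused, most likely because every field is required, so I'll give full rows.

>>> move_arm(deltas=[{"fingers": 0.085,"x": -0.0385,"y": -0.0247,"z": 0,"rx": 0,"ry": 0,"rz": 0},{"fingers": 0.085,"x": -0.0385,"y": -0.0247,"z": 0,"rx": 0,"ry": 0,"rz": 0},{"fingers": 0.085,"x": -0.0385,"y": -0.0247,"z": 0,"rx": 0,"ry": 0,"rz": 0},{"fingers": 0.085,"x": -0.0385,"y": -0.0247,"z": 0,"rx": 0,"ry": 0,"rz": 0},{"fingers": 0.085,"x": -0.0385,"y": -0.0247,"z": 0,"rx": 0,"ry": 0,"rz": 0},{"fingers": 0.085,"x": -0.0385,"y": -0.0247,"z": 0,"rx": 0,"ry": 0,"rz": 0},{"fingers": 0.085,"x": -0.0385,"y": -0.0247,"z": 0,"rx": 0,"ry": 0,"rz": 0},{"fingers": 0.085,"x": -0.0385,"y": -0.0247,"z": 0,"rx": 0,"ry": 0,"rz": 0}], grip_force=60)

```text
time_s: 0.95
position: [0.4313, 0.3361, 0.2531]
tcp_rot: [-0.481, -3.104, 0.0]
force: [-0.2, 0.5, 0.6]
width: 0.997
gripper_force: 0.0
```

>>> move_arm(deltas=[{"fingers": 0.085,"x": 0,"y": 0,"z": 0,"rx": 0,"ry": 0,"rz": 0.14},{"fingers": 0.085,"x": 0,"y": 0,"z": 0,"rx": 0,"ry": 0,"rz": 0.14},{"fingers": 0.085,"x": 0,"y": 0,"z": 0,"rx": 0,"ry": 0,"rz": 0.14},{"fingers": 0.085,"x": 0,"y": 0,"z": 0,"rx": 0,"ry": 0,"rz": 0.14},{"fingers": 0.085,"x": 0,"y": 0,"z": 0,"rx": 0,"ry": 0,"rz": 0.14},{"fingers": 0.085,"x": 0,"y": 0,"z": 0,"rx": 0,"ry": 0,"rz": 0.14},{"fingers": 0.085,"x": 0,"y": 0,"z": 0,"rx": 0,"ry": 0,"rz": 0.14},{"fingers": 0.085,"x": 0,"y": 0,"z": 0,"rx": 0,"ry": 0,"rz": 0.14}])

```text
time_s: 1.75
position: [0.4304, 0.3376, 0.2529]
tcp_rot: [-2.064, -2.368, 0.001]
force: [0.7, 0.3, -0.2]
width: 0.994
gripper_force: 0.0
```

>>> move_arm(deltas=[{"fingers": 0.085,"x": 0,"y": 0,"z": 0,"rx": 0,"ry": 0,"rz": 0.14},{"fingers": 0.085,"x": 0,"y": 0,"z": 0,"rx": 0,"ry": 0,"rz": 0.14},{"fingers": 0.085,"x": 0,"y": 0,"z": 0,"rx": 0,"ry": 0,"rz": 0.14},{"fingers": 0.085,"x": 0,"y": 0,"z": 0,"rx": 0,"ry": 0,"rz": 0.14},{"fingers": 0.085,"x": 0,"y": 0,"z": 0,"rx": 0,"ry": 0,"rz": 0.14},{"fingers": 0.085,"x": 0,"y": 0,"z": 0,"rx": 0,"ry": 0,"rz": 0.14},{"fingers": 0.085,"x": 0,"y": 0,"z": 0,"rx": 0,"ry": 0,"rz": 0.14},{"fingers": 0.085,"x": 0,"y": 0,"z": 0,"rx": 0,"ry": 0,"rz": 0.14}])

```text
time_s: 2.55
position: [0.4304, 0.3377, 0.2529]
tcp_rot: [3.007, 0.91, -0.001]
force: [-0.1, -0.8, 0.5]
width: 0.997
gripper_force: 0.0
```

>>> move_arm(deltas=[{"fingers": 0.085,"x": 0,"y": 0,"z": 0,"rx": 0,"ry": 0,"rz": 0.14},{"fingers": 0.085,"x": 0,"y": 0,"z": 0,"rx": 0,"ry": 0,"rz": 0.14},{"fingers": 0.085,"x": 0,"y": 0,"z": 0,"rx": 0,"ry": 0,"rz": 0.14},{"fingers": 0.085,"x": 0,"y": 0,"z": 0,"rx": 0,"ry": 0,"rz": 0.14},{"fingers": 0.085,"x": 0,"y": 0,"z": 0,"rx": 0,"ry": 0,"rz": 0.034},{"fingers": 0.085,"x": 0,"y": 0,"z": 0,"rx": 0,"ry": 0,"rz": 0},{"fingers": 0.085,"x": 0,"y": 0,"z": 0,"rx": 0,"ry": 0,"rz": 0},{"fingers": 0.085,"x": 0,"y": 0,"z": 0,"rx": 0,"ry": 0,"rz": 0}])

```text
time_s: 3.35
position: [0.4305, 0.3378, 0.2532]
tcp_rot: [3.141, 0.001, -0.0]
force: [0.2, -0.5, -1.4]
width: 0.995
gripper_force: 0.0
```

Run:
```python
from h import *
o=bot.observe(); print(o["time_s"],o["position"],R.from_rotvec(o["tcp_rot"]).as_matrix().round(4).tolist(),o["joint_pos"])
c=cam("wrist"); cv2.imwrite("pics/w2.png",c["img"]); np.savez("w2.npz",**{k:c[k] for k in("img","depth","mtx","R","t")})
```

```text
3.35 [0.43052812 0.33776095 0.25317748] [[1.0, 0.0004, -0.0002], [0.0004, -1.0, -0.0002], [-0.0002, 0.0002, -1.0]] [ 5.67145316e-01 -1.03945688e-01  1.88001498e+00 -4.30385204e-05
  1.36578888e+00  2.13754365e+00]
```

View pics/w2.png

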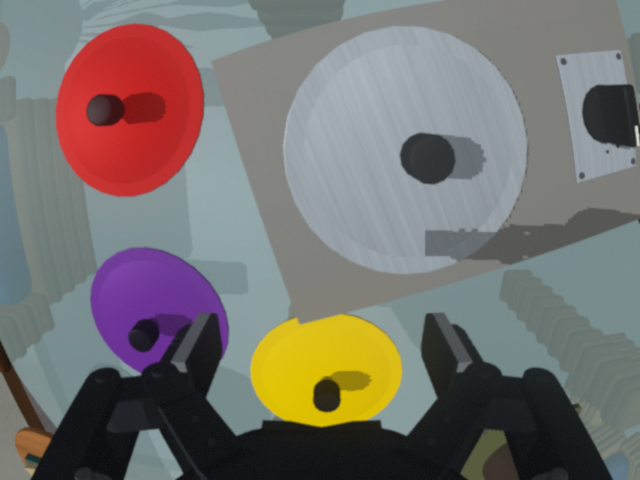

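The wrist view shows the steel lid at (405,150), its knob at (428,158) and the dial at (612,115). The tool axes now line up with the world's. I'll measure the knob finely from here.

Run:
```python
from h import *
c=dict(np.load("w2.npz")); g=cv2.cvtColor(c["img"],cv2.COLOR_BGR2GRAY)
b=(390,120,470,195); m=np.zeros_like(g); m[b[1]:b[3],b[0]:b[2]]=g[b[1]:b[3],b[0]:b[2]]<60
ct=max(cv2.findContours(m,0,1)[0],key=cv2.contourArea); M=cv2.moments(ct); u,v=M["m10"]/M["m00"],M["m01"]/M["m00"]
print(u,v,cv2.boundingRect(ct)); print(onplane(c,u,v,.143,True))
# lid disc rim (top at .113)
hsv=cv2.cvtColor(c["img"],cv2.COLOR_BGR2HSV)
P=np.array([onplane(c,u,v,.112,True)[:2] for u,v in((284,150),(527,150),(405,273),(405,26))]);print(P)
```

```text
427.67148884870403 157.59218117626796 (402, 134, 53, 49)
[0.4929241  0.27115264 0.143     ]
[[0.49398503 0.36429488]
 [0.5014443  0.1795415 ]
 [0.40103324 0.27330152]
 [0.58493817 0.28010871]]
```

>>> move_arm(deltas=[{"fingers": 0.085,"x": 0.02,"y": 0.023,"z": 0,"rx": 0,"ry": 0,"rz": 0},{"fingers": 0.085,"x": 0.02,"y": 0.023,"z": 0,"rx": 0,"ry": 0,"rz": 0},{"fingers": 0.085,"x": 0.0205,"y": 0.023,"z": 0,"rx": 0,"ry": 0,"rz": 0},{"fingers": 0.085,"x": 0,"y": 0,"z": 0.02,"rx": 0,"ry": 0,"rz": 0},{"fingers": 0.085,"x": 0,"y": 0,"z": 0.025,"rx": 0,"ry": 0,"rz": 0},{"fingers": 0.085,"x": 0,"y": 0,"z": 0.025,"rx": 0,"ry": 0,"rz": 0},{"fingers": 0.085,"x": 0,"y": 0,"z": 0.025,"rx": 0,"ry": 0,"rz": 0},{"fingers": 0.085,"x": 0,"y": 0,"z": 0.013,"rx": 0,"ry": 0,"rz": 0}])

```text
time_s: 4.2
position: [0.4899, 0.2682, 0.1427]
tcp_rot: [3.14, -0.0, -0.005]
force: [-1.0, -0.0, 0.1]
width: 1.001
gripper_force: 0.0
```

>>> move_arm(deltas=[{"fingers": 0.04,"x": 0,"y": 0,"z": 0,"rx": 0,"ry": 0,"rz": 0},{"fingers": 0.04,"x": 0,"y": 0,"z": 0,"rx": 0,"ry": 0,"rz": 0},{"fingers": 0.015,"x": 0,"y": 0,"z": 0,"rx": 0,"ry": 0,"rz": 0},{"fingers": 0.015,"x": 0,"y": 0,"z": 0,"rx": 0,"ry": 0,"rz": 0},{"fingers": 0.015,"x": 0,"y": 0,"z": 0,"rx": 0,"ry": 0,"rz": 0},{"fingers": 0.015,"x": 0,"y": 0,"z": 0,"rx": 0,"ry": 0,"rz": 0},{"fingers": 0.015,"x": 0,"y": 0,"z": 0,"rx": 0,"ry": 0,"rz": 0},{"fingers": 0.015,"x": 0,"y": 0,"z": 0,"rx": 0,"ry": 0,"rz": 0}], grip_force=60)

```text
time_s: 5.0
position: [0.4923, 0.2696, 0.1476]
tcp_rot: [-3.14, 0.0, -0.005]
force: [-0.3, 1.5, 6.3]
width: 0.354
gripper_force: 60.1
```

>>> move_arm(deltas=[{"fingers": 0.015,"x": 0,"y": 0,"z": -0.004,"rx": 0,"ry": 0,"rz": 0},{"fingers": 0.015,"x": 0,"y": 0,"z": -0.005,"rx": 0,"ry": 0,"rz": 0},{"fingers": 0.015,"x": 0,"y": 0,"z": -0.01,"rx": 0,"ry": 0,"rz": 0},{"fingers": 0.015,"x": 0,"y": 0,"z": -0.015,"rx": 0,"ry": 0,"rz": 0},{"fingers": 0.015,"x": 0,"y": 0,"z": -0.02,"rx": 0,"ry": 0,"rz": 0},{"fingers": 0.015,"x": 0,"y": 0,"z": -0.02,"rx": 0,"ry": 0,"rz": 0},{"fingers": 0.015,"x": 0,"y": 0,"z": -0.02,"rx": 0,"ry": 0,"rz": 0},{"fingers": 0.015,"x": 0,"y": 0,"z": -0.01,"rx": 0,"ry": 0,"rz": 0}])

```text
time_s: 5.8
position: [0.492, 0.2692, 0.2528]
tcp_rot: [-3.14, 0.0, -0.006]
force: [1.0, 0.1, -5.1]
width: 0.357
gripper_force: 59.7
```

Run:
```python
from h import *
o=bot.observe(); print(o["time_s"],o["position"],o["force"],o["wrist_torque"],o["width"])
a=cam("side"); b=cam("wrist")
cv2.imwrite("pics/w3.png",np.hstack([cv2.resize(a["img"][60:300,200:440],(400,400)),cv2.resize(b["img"],(400,400))]))
```

```text
5.8 [0.49200123 0.26917045 0.25280635] [ 1.03058441  0.11717717 -5.14746347] [-0.02298835 -0.03482738 -0.03762824] 0.3574789144092949
```

View pics/w3.png

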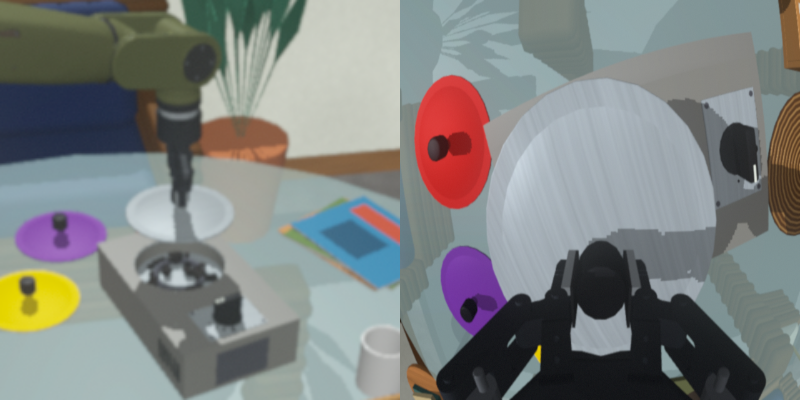

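The lid is held and level: the side view at left shows the bare pan, and the wrist view shows the knob between the pads. Next I carry it to the mat.

>>> move_arm(deltas=[{"fingers": 0.015,"x": 0.0015,"y": 0.01,"z": 0,"rx": 0,"ry": 0,"rz": 0},{"fingers": 0.015,"x": 0.0015,"y": 0.02,"z": 0,"rx": 0,"ry": 0,"rz": 0},{"fingers": 0.015,"x": 0.0015,"y": 0.03,"z": 0,"rx": 0,"ry": 0,"rz": 0},{"fingers": 0.015,"x": 0.0015,"y": 0.035,"z": 0,"rx": 0,"ry": 0,"rz": 0},{"fingers": 0.015,"x": 0.0015,"y": 0.035,"z": 0,"rx": 0,"ry": 0,"rz": 0},{"fingers": 0.015,"x": 0.0015,"y": 0.035,"z": 0,"rx": 0,"ry": 0,"rz": 0},{"fingers": 0.015,"x": 0.0015,"y": 0.035,"z": 0,"rx": 0,"ry": 0,"rz": 0},{"fingers": 0.015,"x": 0.0015,"y": 0.035,"z": 0,"rx": 0,"ry": 0,"rz": 0}])

```text
time_s: 6.7
position: [0.5019, 0.0318, 0.2475]
tcp_rot: [3.141, -0.001, -0.005]
force: [0.5, -0.6, -3.9]
width: 0.354
gripper_force: 60.0
```

>>> move_arm(deltas=[{"fingers": 0.015,"x": 0.0015,"y": 0.035,"z": 0,"rx": 0,"ry": 0,"rz": 0},{"fingers": 0.015,"x": 0.0015,"y": 0.035,"z": 0,"rx": 0,"ry": 0,"rz": 0},{"fingers": 0.015,"x": 0.0015,"y": 0.035,"z": 0,"rx": 0,"ry": 0,"rz": 0},{"fingers": 0.015,"x": 0.0015,"y": 0.035,"z": 0,"rx": 0,"ry": 0,"rz": 0},{"fingers": 0.015,"x": 0.0015,"y": 0.03,"z": 0,"rx": 0,"ry": 0,"rz": 0},{"fingers": 0.015,"x": 0.0015,"y": 0.022,"z": 0,"rx": 0,"ry": 0,"rz": 0},{"fingers": 0.015,"x": 0.0015,"y": 0.015,"z": 0,"rx": 0,"ry": 0,"rz": 0},{"fingers": 0.015,"x": 0.0015,"y": 0.01,"z": 0,"rx": 0,"ry": 0,"rz": 0}])

```text
time_s: 7.5
position: [0.5142, -0.1843, 0.248]
tcp_rot: [-3.141, 0.002, 0.003]
force: [0.7, 0.3, -3.9]
width: 0.357
gripper_force: 59.9
```

>>> move_arm(deltas=[{"fingers": 0.015,"x": 0,"y": 0,"z": 0.015,"rx": 0,"ry": 0,"rz": 0},{"fingers": 0.015,"x": 0,"y": 0,"z": 0.03,"rx": 0,"ry": 0,"rz": 0},{"fingers": 0.015,"x": 0,"y": 0,"z": 0.035,"rx": 0,"ry": 0,"rz": 0},{"fingers": 0.015,"x": 0,"y": 0,"z": 0.035,"rx": 0,"ry": 0,"rz": 0},{"fingers": 0.015,"x": 0,"y": 0,"z": 0.03,"rx": 0,"ry": 0,"rz": 0},{"fingers": 0.015,"x": 0,"y": 0,"z": 0.02,"rx": 0,"ry": 0,"rz": 0},{"fingers": 0.015,"x": 0,"y": 0,"z": 0.012,"rx": 0,"ry": 0,"rz": 0},{"fingers": 0.015,"x": 0,"y": 0,"z": 0.006,"rx": 0,"ry": 0,"rz": 0}])

```text
time_s: 8.3
position: [0.514, -0.1819, 0.0643]
tcp_rot: [-3.14, -0.001, 0.004]
force: [0.2, 0.5, -4.1]
width: 0.357
gripper_force: 60.1
```

>>> move_arm(deltas=[{"fingers": 0.015,"x": 0,"y": 0,"z": 0.001,"rx": 0,"ry": 0,"rz": 0},{"fingers": 0.015,"x": 0,"y": 0,"z": 0.001,"rx": 0,"ry": 0,"rz": 0},{"fingers": 0.015,"x": 0,"y": 0,"z": 0.001,"rx": 0,"ry": 0,"rz": 0},{"fingers": 0.015,"x": 0,"y": 0,"z": 0.001,"rx": 0,"ry": 0,"rz": 0},{"fingers": 0.015,"x": 0,"y": 0,"z": 0.001,"rx": 0,"ry": 0,"rz": 0},{"fingers": 0.015,"x": 0,"y": 0,"z": 0.001,"rx": 0,"ry": 0,"rz": 0},{"fingers": 0.015,"x": 0,"y": 0,"z": 0,"rx": 0,"ry": 0,"rz": 0},{"fingers": 0.015,"x": 0,"y": 0,"z": 0,"rx": 0,"ry": 0,"rz": 0}])

```text
time_s: 9.1
position: [0.515, -0.1832, 0.0603]
tcp_rot: [-3.142, 0.0, 0.0]
force: [0.6, 0.7, -4.3]
width: 0.355
gripper_force: 60.1
```

>>> move_arm(deltas=[{"fingers": 0.015,"x": 0,"y": 0,"z": 0.001,"rx": 0,"ry": 0,"rz": 0},{"fingers": 0.015,"x": 0,"y": 0,"z": 0.001,"rx": 0,"ry": 0,"rz": 0},{"fingers": 0.015,"x": 0,"y": 0,"z": 0.001,"rx": 0,"ry": 0,"rz": 0},{"fingers": 0.015,"x": 0,"y": 0,"z": 0.001,"rx": 0,"ry": 0,"rz": 0},{"fingers": 0.015,"x": 0,"y": 0,"z": 0.0005,"rx": 0,"ry": 0,"rz": 0},{"fingers": 0.015,"x": 0,"y": 0,"z": 0.0005,"rx": 0,"ry": 0,"rz": 0},{"fingers": 0.015,"x": 0,"y": 0,"z": 0,"rx": 0,"ry": 0,"rz": 0},{"fingers": 0.015,"x": 0,"y": 0,"z": 0,"rx": 0,"ry": 0,"rz": 0}])

```text
time_s: 9.9
position: [0.515, -0.1832, 0.0553]
tcp_rot: [-3.142, 0.0, 0.0]
force: [0.7, -0.1, -4.1]
width: 0.355
gripper_force: 60.1
```

>>> move_arm(deltas=[{"fingers": 0.015,"x": 0,"y": 0,"z": 0.0005,"rx": 0,"ry": 0,"rz": 0},{"fingers": 0.015,"x": 0,"y": 0,"z": 0.0005,"rx": 0,"ry": 0,"rz": 0},{"fingers": 0.015,"x": 0,"y": 0,"z": 0.0005,"rx": 0,"ry": 0,"rz": 0},{"fingers": 0.015,"x": 0,"y": 0,"z": 0.0005,"rx": 0,"ry": 0,"rz": 0},{"fingers": 0.015,"x": 0,"y": 0,"z": 0,"rx": 0,"ry": 0,"rz": 0},{"fingers": 0.015,"x": 0,"y": 0,"z": 0,"rx": 0,"ry": 0,"rz": 0},{"fingers": 0.015,"x": 0,"y": 0,"z": 0,"rx": 0,"ry": 0,"rz": 0},{"fingers": 0.015,"x": 0,"y": 0,"z": 0,"rx": 0,"ry": 0,"rz": 0}])

```text
time_s: 10.7
position: [0.5151, -0.1834, 0.0546]
tcp_rot: [3.142, -0.0, -0.0]
force: [-5.6, 0.3, 5.0]
width: 0.353
gripper_force: 60.9
```

The lid has touched down, 9 N above its hanging weight. I'll release it gradually.

>>> move_arm(deltas=[{"fingers": 0.034,"x": 0,"y": 0,"z": -0.0005,"rx": 0,"ry": 0,"rz": 0},{"fingers": 0.04,"x": 0,"y": 0,"z": 0,"rx": 0,"ry": 0,"rz": 0},{"fingers": 0.06,"x": 0,"y": 0,"z": 0,"rx": 0,"ry": 0,"rz": 0},{"fingers": 0.085,"x": 0,"y": 0,"z": 0,"rx": 0,"ry": 0,"rz": 0},{"fingers": 0.085,"x": 0,"y": 0,"z": 0,"rx": 0,"ry": 0,"rz": 0},{"fingers": 0.085,"x": 0,"y": 0,"z": 0,"rx": 0,"ry": 0,"rz": 0},{"fingers": 0.085,"x": 0,"y": 0,"z": 0,"rx": 0,"ry": 0,"rz": 0},{"fingers": 0.085,"x": 0,"y": 0,"z": 0,"rx": 0,"ry": 0,"rz": 0}])

```text
time_s: 11.5
position: [0.515, -0.1832, 0.0538]
tcp_rot: [-3.142, 0.0, 0.0]
force: [0.9, -0.8, -0.1]
width: 0.997
gripper_force: 0.0
```

>>> move_arm(deltas=[{"fingers": 0.085,"x": 0,"y": 0,"z": -0.01,"rx": 0,"ry": 0,"rz": 0},{"fingers": 0.085,"x": 0,"y": 0,"z": -0.02,"rx": 0,"ry": 0,"rz": 0},{"fingers": 0.085,"x": 0,"y": 0,"z": -0.03,"rx": 0,"ry": 0,"rz": 0},{"fingers": 0.085,"x": 0,"y": 0,"z": -0.03,"rx": 0,"ry": 0,"rz": 0},{"fingers": 0.085,"x": 0,"y": 0,"z": -0.03,"rx": 0,"ry": 0,"rz": 0},{"fingers": 0.085,"x": 0,"y": 0,"z": -0.03,"rx": 0,"ry": 0,"rz": 0},{"fingers": 0.085,"x": 0,"y": 0,"z": -0.03,"rx": 0,"ry": 0,"rz": 0},{"fingers": 0.085,"x": 0,"y": 0,"z": -0.015,"rx": 0,"ry": 0,"rz": 0}])

```text
time_s: 12.3
position: [0.5161, -0.1837, 0.2531]
tcp_rot: [3.139, -0.0, 0.008]
force: [-0.4, 0.1, 0.3]
width: 0.997
gripper_force: 0.0
```

>>> move_arm(deltas=[{"fingers": 0.085,"x": 0,"y": -0.02,"z": 0,"rx": 0,"ry": 0,"rz": 0},{"fingers": 0.085,"x": 0,"y": -0.035,"z": 0,"rx": 0,"ry": 0,"rz": 0},{"fingers": 0.085,"x": 0,"y": -0.045,"z": 0,"rx": 0,"ry": 0,"rz": 0},{"fingers": 0.085,"x": 0,"y": -0.045,"z": 0,"rx": 0,"ry": 0,"rz": 0},{"fingers": 0.085,"x": 0,"y": -0.045,"z": 0,"rx": 0,"ry": 0,"rz": 0},{"fingers": 0.085,"x": 0,"y": -0.04,"z": 0,"rx": 0,"ry": 0,"rz": 0},{"fingers": 0.085,"x": 0,"y": -0.03,"z": 0,"rx": 0,"ry": 0,"rz": 0},{"fingers": 0.085,"x": 0,"y": -0.018,"z": 0,"rx": 0,"ry": 0,"rz": 0}])

```text
time_s: 13.1
position: [0.5144, 0.097, 0.2485]
tcp_rot: [-3.141, -0.003, 0.001]
force: [0.3, 0.2, -0.4]
width: 0.997
gripper_force: 0.0
```

>>> move_arm(deltas=[{"fingers": 0.085,"x": 0,"y": 0,"z": 0,"rx": 0,"ry": 0,"rz": -0.1},{"fingers": 0.085,"x": 0,"y": 0,"z": 0,"rx": 0,"ry": 0,"rz": -0.1},{"fingers": 0.085,"x": 0,"y": 0,"z": 0,"rx": 0,"ry": 0,"rz": -0.083},{"fingers": 0.085,"x": 0,"y": 0,"z": 0,"rx": 0,"ry": 0,"rz": 0},{"fingers": 0.085,"x": 0,"y": 0,"z": 0,"rx": 0,"ry": 0,"rz": 0},{"fingers": 0.085,"x": 0,"y": 0,"z": 0,"rx": 0,"ry": 0,"rz": 0},{"fingers": 0.085,"x": 0,"y": 0,"z": 0,"rx": 0,"ry": 0,"rz": 0},{"fingers": 0.085,"x": 0,"y": 0,"z": 0,"rx": 0,"ry": 0,"rz": 0}])

```text
time_s: 13.9
position: [0.5151, 0.0947, 0.2488]
tcp_rot: [-3.11, -0.442, 0.0]
force: [-0.1, -0.3, -0.6]
width: 0.988
gripper_force: 0.0
```

Run:
```python
from h import *
o=bot.observe(); print(o["time_s"],o["position"],R.from_rotvec(o["tcp_rot"]).as_matrix().round(4).tolist(),o["joint_pos"])
b=cam("wrist"); a=cam("top"); np.savez("w4.npz",**{k:b[k] for k in("img","depth","mtx","R","t")})
np.savez("t4.npz",**{k:a[k] for k in("img","depth","mtx","R","t")})
cv2.imwrite("pics/w4.png",np.hstack([cv2.resize(b["img"],(533,400)),a["img"][80:320,360:510][:,:].repeat(1,0) if 0 else cv2.resize(a["img"][180:300,385:505],(260,400))]))
```

```text
13.9 [0.51506257 0.09471763 0.24882308] [[0.9604, 0.2785, -0.0], [0.2785, -0.9604, 0.0], [-0.0, -0.0, -1.0]] [ 7.93301208e-02 -1.55937117e-01  1.93421639e+00  1.05371766e-05
  1.36334127e+00  1.36791592e+00]
```

View pics/w4.png

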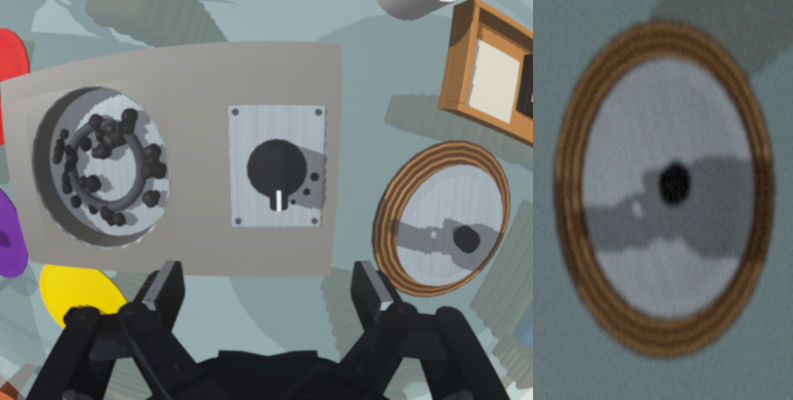

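The lid lies centred on the mat, with an even ring of weave around it. The wrist view shows the dial at (277,168), its pointer at (279,200), and the plate screws at (236,111), (319,112), (320,220) and (235,222), all in pixels of the shrunk picture. The bar runs along tool x.

Run:
```python
from h import *
c=dict(np.load("w4.npz")); k=640/533
S=[(236,111),(319,112),(320,220),(235,222)]
P=np.array([onplane(c,u*k,v*1.2,.107,True)[:2] for u,v in S]); print(P,P.mean(0))
d=P[0]-P[3]+P[1]-P[2]; print("yaw",np.arctan2(d[1],d[0]), np.linalg.norm(P[0]-P[3]),np.linalg.norm(P[0]-P[1]))
# dark dial bar top: pointer base and mask
g=cv2.cvtColor(c["img"],cv2.COLOR_BGR2GRAY); m=np.zeros_like(g); m[155:260,285:372]=g[155:260,285:372]<45
ct=max(cv2.findContours(m,0,1)[0],key=cv2.contourArea); M=cv2.moments(ct); print(cv2.boundingRect(ct),M["m10"]/M["m00"],M["m01"]/M["m00"]); print(onplane(c,M["m10"]/M["m00"],M["m01"]/M["m00"],.112,True),onplane(c,M["m10"]/M["m00"],M["m01"]/M["m00"],.14,True))
t=dict(np.load("t4.npz"));im=t["img"]; hsv=cv2.cvtColor(im,cv2.COLOR_BGR2HSV)
cv2.imwrite("pics/dial.png",cv2.resize(c["img"][110:290,250:410],None,fx=3,fy=3,interpolation=2))
```

```text
[[0.58007475 0.14153038]
 [0.59905948 0.07467748]
 [0.50726081 0.04288741]
 [0.48374377 0.11714198]] [0.5425347  0.09405931]
yaw 0.2901863365991485 0.09937027336235886 0.06949625471413044Traceback (most recent call last):
  File "<stdin>", line 8, in <module>
ZeroDivisionError: float division by zero
```

>>> move_arm(deltas=[{"fingers": 0.085,"x": 0.0125,"y": 0.004,"z": 0,"rx": 0,"ry": 0,"rz": 0},{"fingers": 0.085,"x": 0.0125,"y": 0.004,"z": 0,"rx": 0,"ry": 0,"rz": 0},{"fingers": 0.06,"x": 0,"y": 0,"z": 0.02,"rx": 0,"ry": 0,"rz": 0},{"fingers": 0.06,"x": 0,"y": 0,"z": 0.025,"rx": 0,"ry": 0,"rz": 0},{"fingers": 0.06,"x": 0,"y": 0,"z": 0.025,"rx": 0,"ry": 0,"rz": 0},{"fingers": 0.06,"x": 0,"y": 0,"z": 0.02,"rx": 0,"ry": 0,"rz": 0},{"fingers": 0.06,"x": 0,"y": 0,"z": 0.012,"rx": 0,"ry": 0,"rz": 0},{"fingers": 0.06,"x": 0,"y": 0,"z": 0.006,"rx": 0,"ry": 0,"rz": 0}])

```text
time_s: 14.8
position: [0.541, 0.094, 0.1394]
tcp_rot: [-3.11, -0.443, 0.003]
force: [0.7, 0.3, -0.4]
width: 0.705
gripper_force: 0.0
```

>>> move_arm(deltas=[{"fingers": 0.04,"x": 0,"y": 0,"z": 0,"rx": 0,"ry": 0,"rz": 0},{"fingers": 0.03,"x": 0,"y": 0,"z": 0,"rx": 0,"ry": 0,"rz": 0},{"fingers": 0.02,"x": 0,"y": 0,"z": 0,"rx": 0,"ry": 0,"rz": 0},{"fingers": 0.005,"x": 0,"y": 0,"z": 0,"rx": 0,"ry": 0,"rz": 0},{"fingers": 0.005,"x": 0,"y": 0,"z": 0,"rx": 0,"ry": 0,"rz": 0},{"fingers": 0.005,"x": 0,"y": 0,"z": 0,"rx": 0,"ry": 0,"rz": 0},{"fingers": 0.005,"x": 0,"y": 0,"z": 0,"rx": 0,"ry": 0,"rz": 0},{"fingers": 0.005,"x": 0,"y": 0,"z": 0,"rx": 0,"ry": 0,"rz": 0}], grip_force=60)

```text
time_s: 15.6
position: [0.5421, 0.0944, 0.1423]
tcp_rot: [-3.11, -0.443, -0.003]
force: [-0.8, 1.7, 6.2]
width: 0.149
gripper_force: 60.9
```

Run:
```python
from h import *
o=bot.observe(); print({k:np.round(v,4) for k,v in o.items()},R.from_rotvec(o["tcp_rot"]).as_matrix().round(4).tolist())
```

```text
{'time_s': np.float64(15.6), 'joint_pos': array([ 7.4600e-02, -3.0000e-04,  1.9747e+00,  5.0000e-04,  1.1650e+00,
        1.3623e+00]), 'joint_velocities': array([-0.0005, -0.0001,  0.0012,  0.0005,  0.0008, -0.0023]), 'joint_torque': array([ -0.9047, -30.7146, -31.2849,  -0.3354,  -0.3346,   0.0533]), 'position': array([0.5421, 0.0944, 0.1423]), 'tcp_rot': array([-3.1099, -0.4429, -0.0034]), 'force': array([-0.8435,  1.7153,  6.2112]), 'wrist_torque': array([0.287 , 0.1949, 0.0612]), 'gripper_force': np.float64(60.8515), 'width': np.float64(0.1489)} [[0.9602, 0.2792, 0.0021], [0.2792, -0.9602, 0.0006], [0.0022, 0.0, -1.0]]
```

The bar is gripped at about 13 mm width. Now I turn counter-clockwise, which is negative rz.

>>> move_arm(deltas=[{"fingers": 0.005,"x": 0,"y": 0,"z": 0,"rx": 0,"ry": 0,"rz": -0.05},{"fingers": 0.005,"x": 0,"y": 0,"z": 0,"rx": 0,"ry": 0,"rz": -0.08},{"fingers": 0.005,"x": 0,"y": 0,"z": 0,"rx": 0,"ry": 0,"rz": -0.08},{"fingers": 0.005,"x": 0,"y": 0,"z": 0,"rx": 0,"ry": 0,"rz": -0.08},{"fingers": 0.005,"x": 0,"y": 0,"z": 0,"rx": 0,"ry": 0,"rz": -0.08},{"fingers": 0.005,"x": 0,"y": 0,"z": 0,"rx": 0,"ry": 0,"rz": -0.08},{"fingers": 0.005,"x": 0,"y": 0,"z": 0,"rx": 0,"ry": 0,"rz": -0.08},{"fingers": 0.005,"x": 0,"y": 0,"z": 0,"rx": 0,"ry": 0,"rz": -0.07}], grip_force=80)

```text
time_s: 16.4
position: [0.5421, 0.0944, 0.1424]
tcp_rot: [2.839, 1.345, 0.003]
force: [-1.2, 1.0, 6.4]
width: 0.152
gripper_force: 79.8
```

>>> move_arm(deltas=[{"fingers": 0.005,"x": 0,"y": 0,"z": 0,"rx": 0,"ry": 0,"rz": -0.08},{"fingers": 0.005,"x": 0,"y": 0,"z": 0,"rx": 0,"ry": 0,"rz": -0.08},{"fingers": 0.005,"x": 0,"y": 0,"z": 0,"rx": 0,"ry": 0,"rz": -0.08},{"fingers": 0.005,"x": 0,"y": 0,"z": 0,"rx": 0,"ry": 0,"rz": -0.08},{"fingers": 0.005,"x": 0,"y": 0,"z": 0,"rx": 0,"ry": 0,"rz": -0.08},{"fingers": 0.005,"x": 0,"y": 0,"z": 0,"rx": 0,"ry": 0,"rz": -0.08},{"fingers": 0.005,"x": 0,"y": 0,"z": 0,"rx": 0,"ry": 0,"rz": -0.08},{"fingers": 0.005,"x": 0,"y": 0,"z": 0,"rx": 0,"ry": 0,"rz": -0.06}])

```text
time_s: 17.2
position: [0.5421, 0.0944, 0.1424]
tcp_rot: [2.293, 2.147, 0.003]
force: [-1.0, 1.6, 5.8]
width: 0.144
gripper_force: 79.9
```

```bash
cat > st.py <<'E'
from h import *
o=bot.observe(); M=R.from_rotvec(o["tcp_rot"]).as_matrix(); h=np.arctan2(M[1,0],M[0,0])
print({k:np.round(o[k],3).tolist() for k in("time_s","position","force","wrist_torque","width","gripper_force","joint_pos")},"turned",h-.286)
E
python3 st.py
```

```text
{'time_s': 17.2, 'position': [0.542, 0.094, 0.142], 'force': [-1.005, 1.6, 5.779], 'wrist_torque': [0.31, 0.276, -0.132], 'width': 0.144, 'gripper_force': 79.856, 'joint_pos': [0.074, -0.0, 1.975, 0.001, 1.165, 0.14]} turned 1.2189894514485342
```

>>> move_arm(deltas=[{"fingers": 0.005,"x": 0,"y": 0,"z": 0,"rx": 0,"ry": 0,"rz": -0.03},{"fingers": 0.005,"x": 0,"y": 0,"z": 0,"rx": 0,"ry": 0,"rz": -0.03},{"fingers": 0.005,"x": 0,"y": 0,"z": 0,"rx": 0,"ry": 0,"rz": -0.03},{"fingers": 0.005,"x": 0,"y": 0,"z": 0,"rx": 0,"ry": 0,"rz": -0.02},{"fingers": 0.005,"x": 0,"y": 0,"z": 0,"rx": 0,"ry": 0,"rz": -0.02},{"fingers": 0.005,"x": 0,"y": 0,"z": 0,"rx": 0,"ry": 0,"rz": 0},{"fingers": 0.005,"x": 0,"y": 0,"z": 0,"rx": 0,"ry": 0,"rz": 0},{"fingers": 0.005,"x": 0,"y": 0,"z": 0,"rx": 0,"ry": 0,"rz": 0}])

```text
time_s: 18.0
position: [0.5421, 0.0944, 0.1424]
tcp_rot: [2.152, 2.288, 0.003]
force: [-1.5, 2.3, 6.2]
width: 0.15
gripper_force: 80.0
```

```bash
python3 st.py
python3 - <<'E'
from h import *
b=cam("wrist"); a=cam("top")
cv2.imwrite("pics/w5.png",np.hstack([cv2.resize(b["img"],(480,360)),cv2.resize(a["img"][90:300,310:510],(320,360))]))
E
```

```text
{'time_s': 18.0, 'position': [0.542, 0.094, 0.142], 'force': [-1.495, 2.281, 6.196], 'wrist_torque': [0.221, 0.279, -0.174], 'width': 0.15, 'gripper_force': 79.953, 'joint_pos': [0.074, -0.0, 1.975, 0.001, 1.165, 0.013]} turned 1.3459600175705042
```

View pics/w5.png

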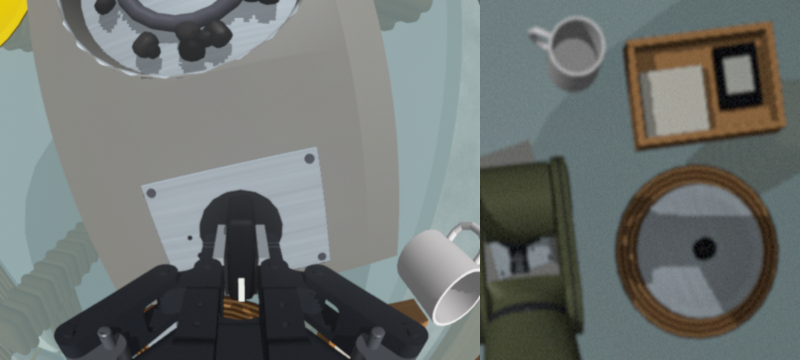

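The pads are square on the bar, and the dial is turned about 1.35 rad. The lid is centred on the mat, and the mug and tray are untouched. I'll lean a touch further for margin, then hand in.

>>> move_arm(deltas=[{"fingers": 0.005,"x": 0,"y": 0,"z": 0,"rx": 0,"ry": 0,"rz": -0.01},{"fingers": 0.005,"x": 0,"y": 0,"z": 0,"rx": 0,"ry": 0,"rz": -0.01},{"fingers": 0.005,"x": 0,"y": 0,"z": 0,"rx": 0,"ry": 0,"rz": 0},{"fingers": 0.005,"x": 0,"y": 0,"z": 0,"rx": 0,"ry": 0,"rz": 0},{"fingers": 0.005,"x": 0,"y": 0,"z": 0,"rx": 0,"ry": 0,"rz": 0},{"fingers": 0.005,"x": 0,"y": 0,"z": 0,"rx": 0,"ry": 0,"rz": 0},{"fingers": 0.005,"x": 0,"y": 0,"z": 0,"rx": 0,"ry": 0,"rz": 0},{"fingers": 0.005,"x": 0,"y": 0,"z": 0,"rx": 0,"ry": 0,"rz": 0}])

```text
time_s: 18.9
position: [0.5421, 0.0944, 0.1424]
tcp_rot: [2.129, 2.309, 0.003]
force: [-1.0, 0.9, 6.2]
width: 0.149
gripper_force: 79.9
```

```bash
python3 st.py; python3 -c "
from bench import bot
print(bot.sign_off())"
```

```text
{'time_s': 18.9, 'position': [0.542, 0.094, 0.142], 'force': [-1.044, 0.883, 6.2], 'wrist_torque': [0.256, 0.274, -0.245], 'width': 0.149, 'gripper_force': 79.941, 'joint_pos': [0.074, -0.0, 1.975, 0.001, 1.165, -0.007]} turned 1.3658619861939856
the job is handed in; nothing more can be done
None
```

I handed the job in at 18.9 s: the steel lid lies flat, released and centred on the placemat, and the gripper is holding the gas dial at about 1.37 rad, inside the third click; sign-off returned no verdict.

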